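# Clamp the red-capped vial in the bench chuck

### The arm

A 7-joint arm with a two-finger parallel gripper is mounted at the origin on a cart in front of the work surface, level with it; the furniture and walls round the work are solid. World frame = base frame: x ahead of the robot, y to its left, z up, the work surface at z = 0. Lengths are in m, angles in rad, forces in N, time in s.
With the tool pointing down it reaches from about 0.4 to 0.85 m from the base axis. Payload 10.4 kg.
Tool frame: the origin (TCP) lies on the centre line of the jaws, within the pads' length; the fingertips stand 22 mm ahead of it and the grasp point (between the pads) lies 3 mm ahead of it; x points along the fingers, y is the direction in which the jaws open and shut, and the axes are right-handed (so a half turn about x gives the same grasp; the last joint's range is limited). The gripper opens to 87 mm and grips with 3 to 60 N. Pads are 19 mm wide; open, the fingers measure 117 mm over their backs; the gripper's body (75 mm by 190 mm) begins 51 mm behind the grasp point.
Start: joints at [1.284, 0.332, -0.065, 1.46, 0.022, 1.35, -0.088], TCP at [0.163, -0.603, 0.245] pointing down, gripper open.
Joint ranges: [-2.6, 2.6], [-0.5, 2.12], [-1.47, 1.34], [0.16, 2.42], [-1.27, 4.41], [0.06, 2.06], [-2.6, 2.6]. Speed limits (rad/s): [2.22, 2.22, 2.79, 2.79, 3.14, 3.14, 3.14].

### API

Orientations are given as a unit quaternion [x, y, z, w].
In Python, from bench import * gives the robot as it stands.
- The arm moves only by the tool arm_command, never from a script. Its argument "targets" is one flat list of numbers, 7 for each row, row after row: the turn, a rotation vector about the tool's x, y, z in units of 45 degrees (1.0 is 45 degrees), then the shift along the tool's x, y, z in units of 25 mm (1.0 is 25 mm), then the opening, from 0 (shut) to 1 (fully open). In form: [wx, wy, wz, tx, ty, tz, fingers, wx, wy, wz, tx, ty, tz, fingers, ...]. A call has 1 to 12 rows; each row shifts and turns the pose as measured when the row begins, along the tool's axes as they then stand; what a row does not reach is not made up. A row lasts 1/12 s, in which the tool goes at most 41.7 mm and 7.16 degrees, less where a joint would pass 70% of its speed; a pose out of reach is approached as far as the arm can. A call with a number of a shift or a turn outside -1 to 1 is refused whole. A call with a gripper value outside its range is refused whole. The fingers move at their own pace and stop on an object; "newtons" is the grip in N (left out, the last holds). Time passes only in rows, so rows that do not move let the fingers close. It gives the time, the measured TCP pose, the force and the opening at its end, in the units of the state.
- read_state(): the state, without advancing time (a new reading comes with each control period).
- camera(name): name is "scene" or "side" or "wrist"; returns the picture (420x560x3 uint8, red, green, blue); there is no depth.
- calibration(name): a dict with "camera_matrix" (3x3 intrinsics, pixels), "R" (3x3) and "t" (3): a world point X has camera coordinates R X + t; the wrist camera has in their place "tool_from_camera" (4x4, takes a point from camera to tool coordinates, whose origin is the TCP and whose axes are the tool frame's). Camera axes: x right, y down, z forward; pixel columns grow to the right and rows downward; lengths in m; the calibration is good to about 2 mm. A picture is of the moment at which its call begins: read the wrist's pose just before it. calibration takes no time and is no camera call.
- close_job(): hands the job in, once; it reports no verdict.
The state is a dict: "time": time; "joint_positions": joint angles; "joint_vel": joint speeds; "joint_torque": joint torques, N m; "ee_pos": TCP position; "eef_rot": TCP orientation; "ft_force": force on the tool from outside, world axes, zero at the start; "torque": the same for the moment, N m; "width": finger opening in m.
Only numpy, scipy, OpenCV 4.12 (cv2) and the standard library are available. Lean on these libraries where they do the work, as an engineer would, in place of code of your own. Each camera call takes 0.05 s, during which the arm holds its last target.

### The job

Two sample vials stand by themselves in the middle of the worktop: stand the red-capped one upright in the open bench chuck, then turn the chuck's ribbed sleeve clockwise, seen from above, until its three jaws hold the vial tight, and let go. Leave the blue-capped one standing where it is.

Things in the scene. Friction and masses are not known exactly. Their poses are not given: they have to be found in the camera images.
- vial_red: The vial to clamp: a round glass sample vial with a red ribbed screw cap, 22 mm in diameter and 54 mm tall (the cap is the top 14 mm), standing loose and alone on the open worktop (not the one in the cluster of vials at the far right beside the blower, which is fixed). Origin at the centre of its underside, z up.
- vial_blue: A like vial, brown, with a blue cap, 22 mm in diameter and 54 mm tall, standing near; to be left alone. Origin at the centre of its underside.
- chuck_seat (a point): Centre of the flat seat inside the bench chuck, 20 mm above the worktop, on the chuck's upright axis; the vial stands on it and rises to 74 mm. Chuck: fixed; grey round foot 88 mm across, 8 mm thick; ribbed steel sleeve 52 mm across, 15 to 44 mm above the worktop; inside it three brass jaws, 33 to 44 mm above the worktop, opening a 33 mm circle round the axis.
- chuck_sleeve (a joint): Turn of the sleeve in rad, growing clockwise seen from above: 0 open, 1.3 stop; starts at 0 to 0.2. Grip it across its 52 mm in any direction; friction 0.15 N m. The jaws move in together, 6 mm per rad, and meet the vial at about 1.03; turn on to 1.15 or more for a tight hold. Let go, it eases back to about 1.08 and stays. White line on sleeve: at white mark on foot at 0, at green mark at 1.1.
Mind the look-alikes: they are no part of the job. There is more than one size of the vial_red; the one meant has the size given above. Leave any orange look-alike of the part that bears chuck_seat alone.

How it is judged:
On the way:
1. the red-capped vial stands upright on the seat while the jaws are still open (horizontal distance between vial_red and chuck_seat below 0.01 m and z of vial_red in the frame of chuck_seat below 0.004 m and angle between vial_red's own z axis and vertical below 0.17 rad and value of joint chuck_sleeve below 0.8 rad), for 0.2 s.
At the end, for the whole second after the job is handed in: The red-capped vial stands on the chuck's seat (underside within 5 mm of the seat in height and of the axis sideways), upright within 10 degrees and at rest, and the sleeve is turned past 0.95 rad with the jaws pressing on the vial with over 6 N in all (horizontal distance between vial_red and chuck_seat below 0.005 m and z of vial_red in the frame of chuck_seat below 0.005 m and angle between vial_red's own z axis and vertical below 0.17 rad and value of joint chuck_sleeve above 0.95 rad and contact force between vial_red and chuck above 6 N and linear speed of vial_red below 0.02 m/s); the robot touches nothing.
It fails at once if the blue-capped vial is pushed more than 30 mm or knocked over (distance of vial_blue from where it was at the start of the episode above 0.03 m or angle between vial_blue's own z axis and vertical above 0.5 rad).
It also fails if it takes over 51 s, if anything falls off the work surface, if the arm or the gripper's body presses on something with over 40 N, if the wrist force passes 120 N, or if a joint passes its speed limit or range.

## Working session

There is one attempt and no reset: what is moved stays moved. The work goes in short steps, Python scripts to look and compute and a tool call to move; the robot and the scene stay as the last step left them, time stands still between calls to the robot, and variables do not carry over. Pictures are saved under pics/ and viewed, and the job is handed in when it is done.

Besides the shell and the picture viewer there is one more tool, called after "Request:" as name(argument=value, ...) on one line, values as JSON. arm_command: Moves the arm, as the interface text tells. Shifts and turns lie within -1 to 1; 1 stands for 25 mm of shift or 45 degrees of turn. Its arguments: {"type":"object","properties":{"targets":{"type":"array","items":{"type":"number","minimum":-1,"maximum":1}},"newtons":{"type":"number"}},"required":["targets"]}

```bash
mkdir -p pics; ls
python3 - <<'E'
from bench import *
import cv2
s=read_state();print(s)
for n in ("scene","side","wrist"):
    im=camera(n);cv2.imwrite(f"pics/{n}0.png",im[:,:,::-1]);c=calibration(n);print(n,{k:__import__('numpy').array(v).round(4).tolist() for k,v in c.items()})
E
```

```text
pics
{'time': 0.0, 'joint_positions': array([ 1.28439914,  0.33288483, -0.06472655,  1.46094948,  0.02160344,
        1.3499011 , -0.08848633]), 'joint_vel': array([ 0.00017014,  0.00022019,  0.00038785, -0.00074255, -0.00030078,
       -0.00089339, -0.00040929]), 'joint_torque': array([ 2.38829507e-04, -6.23245811e+01,  2.50645448e-02, -3.89894629e+01,
       -6.12170063e-02,  3.96849413e-02,  1.75347927e-04]), 'ee_pos': array([ 0.16288282, -0.60302751,  0.243742  ]), 'eef_rot': array([-0.70087287, -0.0935212 ,  0.7010508 , -0.09251368]), 'ft_force': array([ 0.77036354, -1.0965254 , -0.56454289]), 'torque': array([ 0.05911414, -0.01571687,  0.05751762]), 'width': 0.08745162967298022}
scene {'camera_matrix': [[461.4065, 0.0, 280.373], [0.0, 461.4065, 208.9983], [0.0, 0.0, 1.0]], 'R': [[0.6142, -0.7891, 0.0098], [-0.4114, -0.3308, -0.8493], [0.6735, 0.5176, -0.5278]], 't': [-0.5175, 0.1991, 0.8043]}
side {'camera_matrix': [[437.6518, 0.0, 277.4763], [0.0, 437.6518, 203.4222], [0.0, 0.0, 1.0]], 'R': [[0.8796, -0.4755, 0.0155], [-0.2099, -0.4171, -0.8843], [0.4269, 0.7745, -0.4667]], 't': [-0.5783, 0.0626, 0.8234]}
wrist {'camera_matrix': [[302.0998, 0.0, 283.8724], [0.0, 302.0998, 209.6798], [0.0, 0.0, 1.0]], 'tool_from_camera': [[-0.0004, -0.2565, 0.9665, -0.1395], [1.0, -0.0002, 0.0004, -0.0004], [0.0001, 0.9665, 0.2565, -0.0714], [0.0, 0.0, 0.0, 1.0]]}
```

View pics/scene0.png

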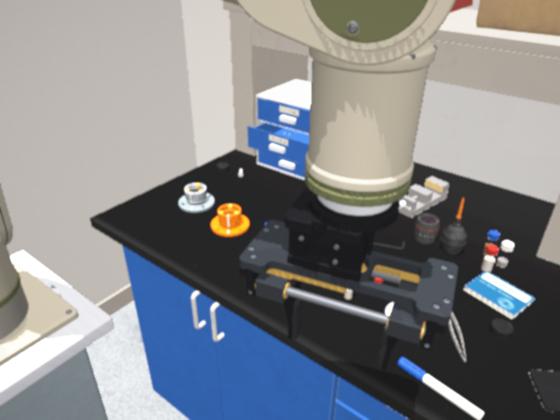

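View pics/side0.png

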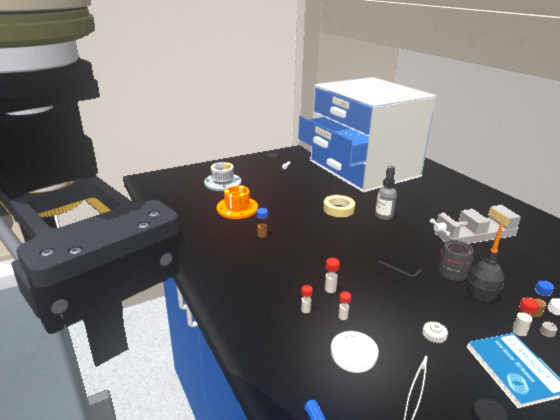

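View pics/wrist0.png

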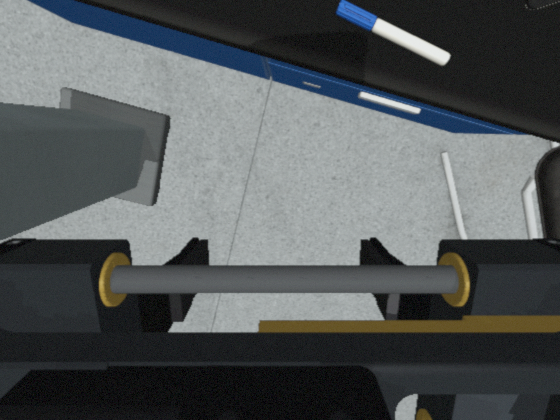

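The side view shows red-capped candidates at (331,275), (306,299) and (345,305), plus the fixed cluster near (525,315). The blue-capped vial is at (262,222), the steel chuck at (222,175) and the orange look-alike at (237,202). Next I'll check them in a close crop.

Run:
```python
import cv2
im=cv2.imread("pics/side0.png")
a=cv2.resize(im[250:330,280:380],None,fx=6,fy=6,interpolation=cv2.INTER_CUBIC)
b=cv2.resize(im[155:245,195:285],None,fx=6,fy=6,interpolation=cv2.INTER_CUBIC)
cv2.imwrite("pics/c1.png",a);cv2.imwrite("pics/c2.png",b)
s=cv2.imread("pics/scene0.png")
cv2.imwrite("pics/c3.png",cv2.resize(s[170:250,165:265],None,fx=6,fy=6,interpolation=cv2.INTER_CUBIC))
```

```text
(no output)
```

View pics/c1.png

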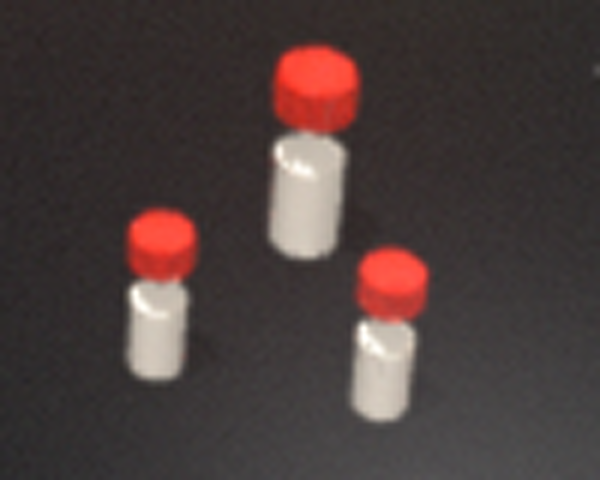

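View pics/c2.png

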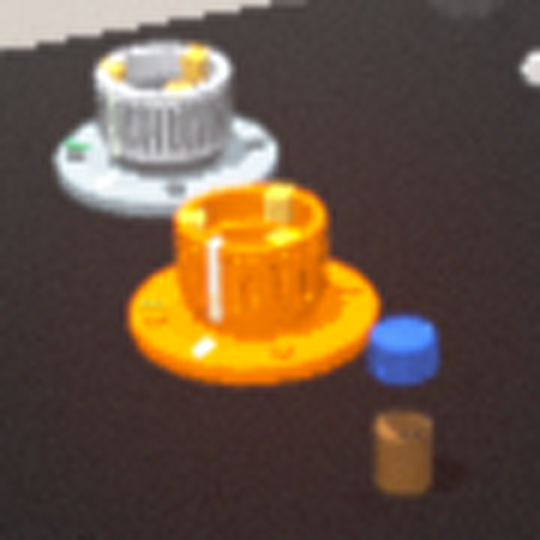

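View pics/c3.png

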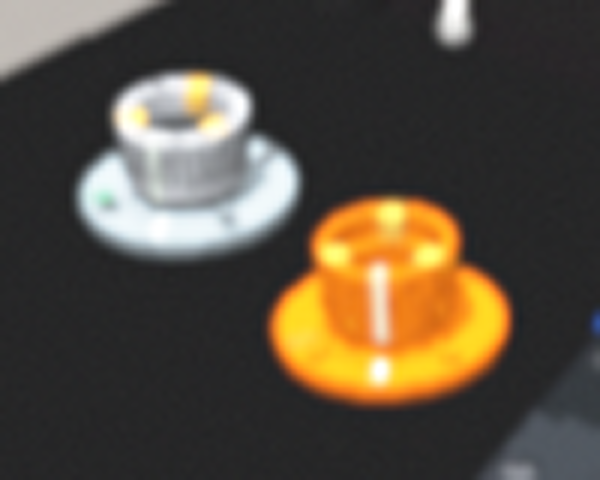

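```bash
cat > h.py <<'E'
import numpy as np
from bench import *
def ray(n,u,v):
    c=calibration(n);K=np.array(c["camera_matrix"]);R=np.array(c["R"]);t=np.array(c["t"])
    return -R.T@t, R.T@np.linalg.inv(K)@[u,v,1]
def onz(n,u,v,z):
    o,d=ray(n,u,v);return o+d*(z-o[2])/d[2]
def proj(n,X):
    c=calibration(n);p=np.array(c["camera_matrix"])@(np.array(c["R"])@X+np.array(c["t"]));return p[:2]/p[2]
E
python3 - <<'E'
from h import *
for nm,b,t,capw in (("big",(304,246),(317,65),84),("left",(157,370),(162,225),69),("right",(381,411),(393,265),71)):
    B=onz("side",b[0]/6+280,b[1]/6+250,0)
    o,d=ray("side",t[0]/6+280,t[1]/6+250)
    # height at same xy
    k=np.dot(B[:2]-o[:2],d[:2])/np.dot(d[:2],d[:2]);T=o+k*d
    c=calibration("side");depth=(np.array(c["R"])@T+np.array(c["t"]))[2]
    print(nm,B.round(4),"H",T.round(4),"capdia",capw/6*depth/437.65)
B=onz("side",404/6+195,485/6+155,0);print("blue",B, onz("side",404/6+195,335/6+155,.054))
for n,p in (("side",(167/6+195,158/6+155)),("scene",(190/6+165,190/6+170))): print(n,"steel foot top",onz(n,*p,.008))
for n,p in (("side",(164/6+195,78/6+155)),("scene",(183/6+165,108/6+170))): print(n,"steel ring",onz(n,*p,.044))
for n,p in (("side",(252/6+195,220/6+155)),("scene",(386/6+165,240/6+170))): print(n,"orange ring",onz(n,*p,.044))
for n,p in (("side",(75/6+195,148/6+155)),("scene",(105/6+165,200/6+170))): print(n,"green",onz(n,*p,.008))
E
```

```text
big [ 0.5141 -0.4439  0.    ] H [ 0.5134 -0.4434  0.0584] capdia 0.021493439149503343
left [ 0.4539 -0.467   0.    ] H [ 0.4532 -0.4665  0.0455] capdia 0.016668869802633126
right [ 0.495  -0.5048 -0.    ] H [ 0.4942 -0.5041  0.0453] capdia 0.0168402038225456
blue [ 0.49109743 -0.24652956  0.        ] [ 0.49185504 -0.24509618  0.054     ]
side steel foot top [0.51082574 0.00182221 0.008     ]
scene steel foot top [0.50890052 0.00344627 0.008     ]
side steel ring [ 0.50969708 -0.00194842  0.044     ]
scene steel ring [0.51253402 0.0069545  0.044     ]
side orange ring [ 0.49007889 -0.13115397  0.044     ]
scene orange ring [ 0.49005377 -0.12739559  0.044     ]
side green [0.48170619 0.02686809 0.008     ]
scene green [0.48154668 0.02469426 0.008     ]
```

The large vial works out at about 58 mm tall with a 21.5 mm cap, so it is the one. The two small ones come to 45 mm and 17 mm. The steel chuck is near (0.510, 0.002).

```bash
cat >> h.py <<'E'
from scipy.spatial.transform import Rotation as Ro
def plan(p,yaw=None):
    """tool delta to TCP p, jaw axis heading yaw (deg, mod 180), tool down"""
    s=read_state();R=Ro.from_quat(s["eef_rot"]);M=R.as_matrix()
    print("t",round(s["time"],2),"pos",s["ee_pos"].round(4),"F",s["ft_force"].round(1),"w",round(s["width"],4),"j",s["joint_positions"].round(2))
    print("tool x",M[:,0].round(3),"y",M[:,1].round(3),"yawy",np.degrees(np.arctan2(M[1,1],M[0,1])).round(1))
    print("shift units now",(M.T@(np.array(p)-s["ee_pos"])/.025).round(2))
    if yaw is not None:
        for y in (yaw,yaw+180):
            a=np.radians(y);Y=np.array([np.cos(a),np.sin(a),0]);X=np.array([0,0,-1.]);T=np.stack([X,Y,np.cross(X,Y)],1)
            rv=(R.inv()*Ro.from_matrix(T)).as_rotvec()
            print("yaw",y,"turn units",(rv/np.radians(45)).round(3),"rows",np.degrees(np.linalg.norm(rv))/7.16,"shift after turn",(T.T@(np.array(p)-s["ee_pos"])/.025).round(2))
E
python3 -c "
from h import *
plan([.514,-.444,.2],-45)"
```

```text
t 0.15 pos [ 0.1629 -0.6031  0.244 ] F [-0.8  0.6 -0.5] w 0.087 j [ 1.28  0.33 -0.06  1.46  0.02  1.35 -0.09]
tool x [-0.     0.001 -1.   ] y [ 0.261 -0.965 -0.001] yawy -74.9
shift units now [  1.76  -2.48 -15.22]
yaw -45 turn units [-0.664 -0.     0.001] rows 4.174152793212406 shift after turn [  1.76   5.43 -14.43]
yaw 135 turn units [3.336e+00 2.000e-03 0.000e+00] rows 20.965520135786424 shift after turn [ 1.76 -5.43 14.43]
```

Request:
arm_command(targets=[-0.15,0,0,0,0,-1,1,-0.15,0,0,0,0,-1,1,-0.15,0,0,0,0,-1,1,-0.15,0,0,0,0,-1,1,-0.06,0,0,0,0,-1,1,0,0,0,0,0.3,-1,1,0,0,0,0,0.3,-1,1,0,0,0,0,0.3,-1,1], newtons=20)

```text
time: 0.82
ee_pos: [0.3382, -0.5037, 0.2407]
eef_rot: [-0.651, -0.274, 0.654, -0.27]
ft_force: [-0.3, -0.6, -0.8]
width: 0.087
```

```bash
python3 -c "
from h import *
plan([.514,-.444,.2],-45)"
```

```text
t 0.82 pos [ 0.3382 -0.5037  0.2407] F [-0.3 -0.6 -0.8] w 0.087 j [ 1.09  0.31 -0.24  1.5   0.08  1.34  0.07]
tool x [-0.006  0.003 -1.   ] y [ 0.709 -0.705 -0.007] yawy -44.8
shift units now [ 1.59  3.32 -6.65]
yaw -45 turn units [0.004 0.003 0.009] rows 0.06353547726280262 shift after turn [ 1.63  3.28 -6.66]
yaw 135 turn units [-3.996 -0.014  0.004] rows 25.112805067389225 shift after turn [ 1.63 -3.28  6.66]
```

Request:
arm_command(targets=[0,0,0,0.1,0.6,-1,0.7,0,0,0,0.1,0.6,-1,0.7,0,0,0,0,0.6,-1,0.7,0,0,0,0,0.5,-1,0.7,0,0,0,0,0.5,-1,0.7,0,0,0,0,0.4,-1,0.7,0,0,0,0,0.1,-0.6,0.7,0,0,0,0,0,0,0.7])

```text
time: 1.48
ee_pos: [0.5273, -0.4314, 0.2329]
eef_rot: [-0.653, -0.273, 0.655, -0.266]
ft_force: [0.4, 0.7, 0.2]
width: 0.0612
```

```bash
python3 -c "
from h import *
import cv2
plan([.514,-.444,.2],-45)
cv2.imwrite('pics/w1.png',camera('wrist')[:,:,::-1]);cv2.imwrite('pics/s1.png',camera('scene')[:,:,::-1])"
```

```text
t 1.48 pos [ 0.5273 -0.4314  0.2329] F [0.4 0.7 0.2] w 0.0612 j [ 0.82  0.49 -0.3   1.28  0.14  1.4  -0.26]
tool x [-0.007  0.008 -1.   ] y [ 0.704 -0.71  -0.01 ] yawy -45.3
shift units now [ 1.32 -0.    0.74]
yaw -45 turn units [-0.006 -0.001  0.013] rows 0.09044140966277481 shift after turn [ 1.32 -0.02  0.73]
yaw 135 turn units [3.994e+00 2.100e-02 1.000e-03] rows 25.10470050189638 shift after turn [ 1.32  0.02 -0.73]
```

View pics/w1.png

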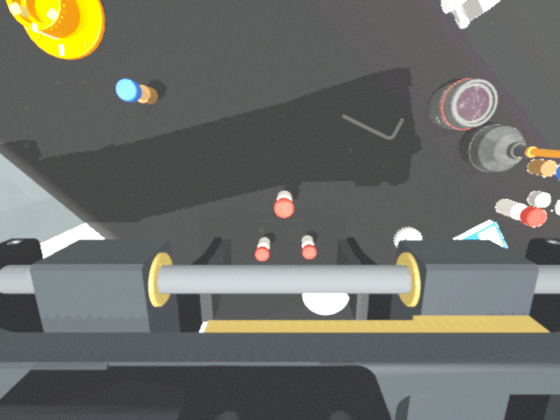

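View pics/s1.png

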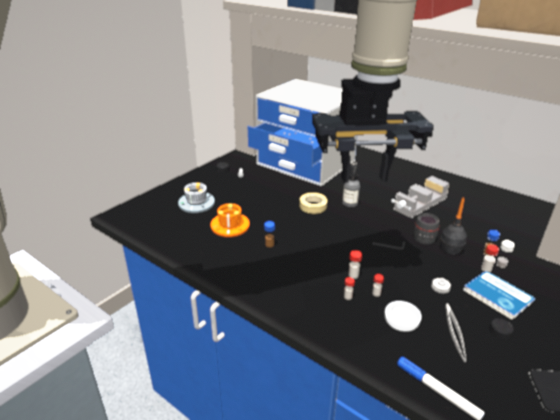

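```bash
cat >> h.py <<'E'
def wonz(s,u,v,z):
    c=calibration("wrist");K=np.array(c["camera_matrix"]);T=np.array(c["tool_from_camera"])
    R=Ro.from_quat(s["eef_rot"]).as_matrix()
    o=R@T[:3,3]+s["ee_pos"];d=R@T[:3,:3]@np.linalg.inv(K)@[u,v,1]
    return o+d*(z-o[2])/d[2]
E
python3 -c "
import cv2
a=cv2.imread('pics/w1.png')[180:270,230:330];b=cv2.imread('pics/s1.png')[240:305,330:395]
cv2.imwrite('pics/c4.png',cv2.resize(a,None,fx=6,fy=6,interpolation=2));cv2.imwrite('pics/c5.png',cv2.resize(b,None,fx=8,fy=8,interpolation=2))"
```

```text
(no output)
```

View pics/c4.png

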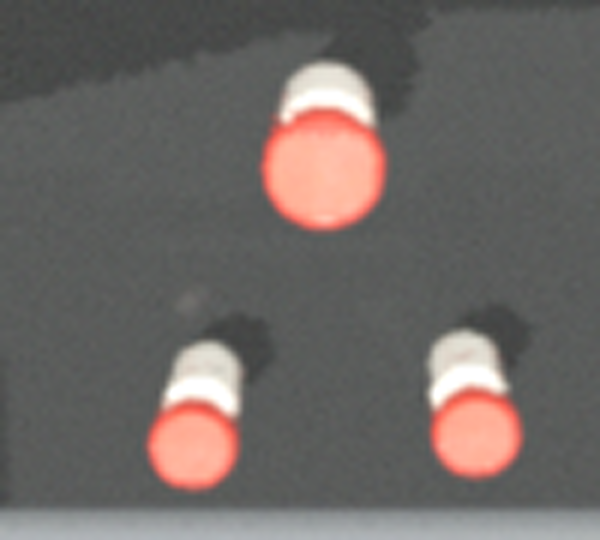

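View pics/c5.png

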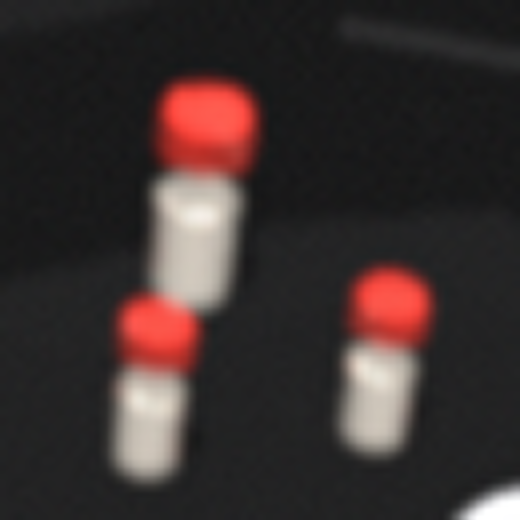

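```bash
python3 -c "
from h import *
s=read_state()
print(wonz(s,324/6+230,171/6+180,.054), onz('scene',208/8+330,108/8+240,.054), onz('side',317/6+280,66/6+250,.054))
print(wonz(s,325/6+230,88/6+180,.0))
plan([.514,-.444,.2],-45)"
```

```text
[ 0.51490938 -0.44194183  0.054     ] [ 0.5159798  -0.43964541  0.054     ] [ 0.51703457 -0.4387315   0.054     ]
[ 0.51743635 -0.4390943   0.        ]
t 1.58 pos [ 0.5244 -0.4342  0.2331] F [-0.4 -0.9  0.3] w 0.0611 j [ 0.83  0.49 -0.3   1.29  0.14  1.4  -0.25]
tool x [-0.008  0.006 -1.   ] y [ 0.702 -0.712 -0.01 ] yawy -45.4
shift units now [1.32 0.   0.57]
yaw -45 turn units [-0.009  0.002  0.013] rows 0.09944935079448014 shift after turn [ 1.32 -0.02  0.57]
yaw 135 turn units [ 3.991e+00  2.000e-02 -3.000e-03] rows 25.08409674655226 shift after turn [ 1.32  0.02 -0.57]
```

Request:
arm_command(targets=[0,0,0.013,0.5,0,0.3,0.7,0,0,0,1,0,0.1,0.7,0,0,0,1,0,0,0.7,0,0,0,1,0,0,0.7,0,0,0,1,0,0,0.7,0,0,0,0.3,0,0,0.7,0,0,0,0,0,0,0.7])

```text
time: 2.17
ee_pos: [0.506, -0.4521, 0.1122]
eef_rot: [-0.655, -0.259, 0.659, -0.265]
ft_force: [-0.1, -0.1, 0.2]
width: 0.0607
```

```bash
python3 -c "
from h import *
import cv2
plan([.5165,-.4395,.051],-45)
cv2.imwrite('pics/w2.png',camera('wrist')[:,:,::-1]);cv2.imwrite('pics/s2.png',camera('side')[:,:,::-1])"
```

```text
t 2.17 pos [ 0.506  -0.4521  0.1122] F [-0.1 -0.1  0.2] w 0.0607 j [ 0.86  0.55 -0.28  1.45  0.17  1.16 -0.26]
tool x [-0.002 -0.011 -1.   ] y [ 0.688 -0.726  0.006] yawy -46.5
shift units now [ 2.44 -0.09 -0.68]
yaw -45 turn units [-0.034  0.012 -0.008] rows 0.23149054162051563 shift after turn [ 2.45 -0.06 -0.65]
yaw 135 turn units [ 3.966 -0.012 -0.018] rows 24.92578891844928 shift after turn [2.45 0.06 0.65]
```

View pics/w2.png

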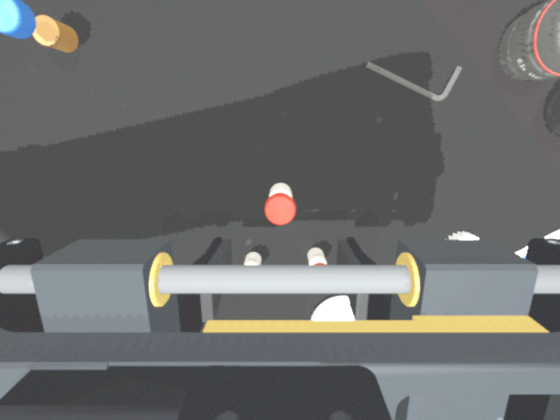

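View pics/s2.png

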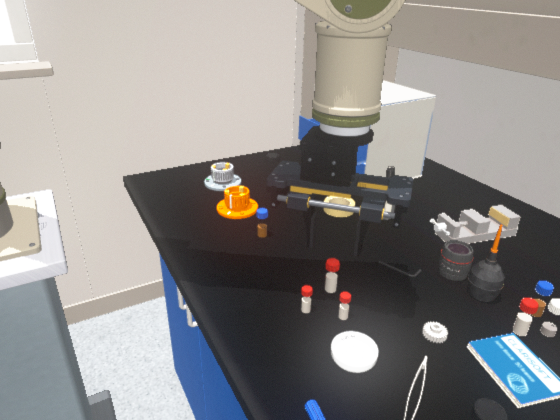

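```bash
python3 -c "
from h import *
print(proj('side',np.array([.506,-.452,.09])))
s=read_state()
print(wonz(s,280,209,.054))
plan([.516,-.440,.051],-45)"
```

```text
[333.63264199 247.61347312]
[ 0.51914944 -0.43853821  0.054     ]
t 2.27 pos [ 0.507  -0.4525  0.1143] F [-0.4 -0.4 -0.1] w 0.0611 j [ 0.86  0.55 -0.28  1.44  0.17  1.16 -0.26]
tool x [-0.    -0.012 -1.   ] y [ 0.688 -0.725  0.009] yawy -46.5
shift units now [ 2.53 -0.14 -0.63]
yaw -45 turn units [-0.033  0.011 -0.011] rows 0.23188961097369737 shift after turn [ 2.53 -0.1  -0.61]
yaw 135 turn units [ 3.967 -0.017 -0.017] rows 24.9296898712783 shift after turn [2.53 0.1  0.61]
```

Request:
arm_command(targets=[-0.033,0.011,-0.011,0.5,-0.05,-0.5,0.7,0,0,0,1,-0.05,-0.2,0.7,0,0,0,0.8,0,0,0.7,0,0,0,0,0,0,0.7,0,0,0,0,0,0,0.7])

```text
time: 2.68
ee_pos: [0.5241, -0.4391, 0.0622]
eef_rot: [0.655, 0.269, -0.65, 0.275]
ft_force: [0.7, 0.3, 0.5]
width: 0.0609
```

```bash
python3 -c "
from h import *
import cv2
plan([.5175,-.4395,.051],-45)
cv2.imwrite('pics/w3.png',camera('wrist')[:,:,::-1])"
```

```text
t 2.68 pos [ 0.5241 -0.4391  0.0622] F [0.7 0.3 0.5] w 0.0609 j [ 0.84  0.61 -0.29  1.47  0.18  1.07 -0.27]
tool x [ 0.011 -0.005 -1.   ] y [ 0.711 -0.703  0.011] yawy -44.7
shift units now [ 0.45 -0.18  0.2 ]
yaw -45 turn units [ 0.006 -0.005 -0.014] rows 0.10252821656570855 shift after turn [ 0.45 -0.17  0.2 ]
yaw 135 turn units [-3.993  0.022 -0.008] rows 25.099017792866803 shift after turn [ 0.45  0.17 -0.2 ]
```

View pics/w3.png

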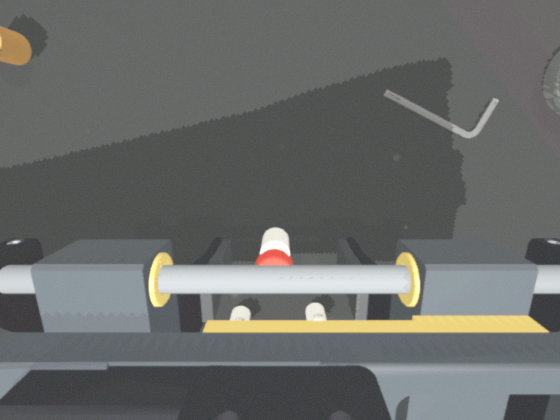

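Request:
arm_command(targets=[0,0,-0.013,0.25,-0.18,0.2,0.7,0,0,0,0.1,0,0,0.7,0,0,0,0,0,0,0.7,0,0,0,0,0,0,0.7], newtons=20)

```text
time: 3.07
ee_pos: [0.5184, -0.4407, 0.0569]
eef_rot: [0.655, 0.272, -0.65, 0.273]
ft_force: [-0.3, 0.0, -0.5]
width: 0.0609
```

```bash
python3 -c "
from h import *
plan([.5175,-.4395,.051],-45)"
```

```text
t 3.07 pos [ 0.5184 -0.4407  0.0569] F [-0.3  0.  -0.5] w 0.0609 j [ 0.84  0.61 -0.28  1.48  0.18  1.07 -0.26]
tool x [ 0.007  0.    -1.   ] y [ 0.711 -0.703  0.005] yawy -44.7
shift units now [ 0.24 -0.06 -0.01]
yaw -45 turn units [ 0.007 -0.006 -0.006] rows 0.06908353755759088 shift after turn [ 0.24 -0.06 -0.01]
yaw 135 turn units [-3.993  0.009 -0.009] rows 25.09534317576466 shift after turn [0.24 0.06 0.01]
```

Request:
arm_command(targets=[0,0,-0.006,0.25,-0.05,0,0.7,0,0,0,0.05,0,0,0.7,0,0,0,0,0,0,0.1,0,0,0,0,0,0,0,0,0,0,0,0,0,0,0,0,0,0,0,0,0,0,0,0,0,0,0,0,0,0,0,0,0,0,0], newtons=20)

```text
time: 3.73
ee_pos: [0.5179, -0.4403, 0.0499]
eef_rot: [0.654, 0.273, -0.651, 0.272]
ft_force: [-0.5, -1.0, -0.5]
width: 0.0291
```

```bash
python3 -c "
from h import *
plan([.5175,-.4395,.13],-45)"
```

```text
t 3.73 pos [ 0.5179 -0.4403  0.0499] F [-0.5 -1.  -0.5] w 0.0291 j [ 0.84  0.62 -0.28  1.48  0.18  1.06 -0.26]
tool x [ 0.004  0.003 -1.   ] y [ 0.711 -0.703  0.001] yawy -44.7
shift units now [-3.2  -0.03 -0.03]
yaw -45 turn units [ 0.007 -0.006 -0.002] rows 0.057999032271521075 shift after turn [-3.2  -0.03 -0.01]
yaw 135 turn units [-3.993e+00  2.000e-03 -1.000e-02] rows 25.098071275118695 shift after turn [-3.2   0.03  0.01]
```

Request:
arm_command(targets=[0,0,0,0,0,0,0,0,0,0,0,0,0,0,0,0,0,0,0,0,0,0,0,0,0,0,0,0])

```text
time: 4.07
ee_pos: [0.518, -0.4403, 0.05]
eef_rot: [0.654, 0.273, -0.651, 0.272]
ft_force: [0.1, -0.1, -0.3]
width: 0.0205
```

```bash
python3 -c "
from h import *
import cv2
plan([.5175,-.4395,.13],-45)
a=camera('side')[200:320,270:430]
cv2.imwrite('pics/s3.png',cv2.resize(a,None,fx=4,fy=4)[:,:,::-1])"
```

```text
t 4.07 pos [ 0.518  -0.4403  0.05  ] F [ 0.1 -0.1 -0.3] w 0.0205 j [ 0.84  0.62 -0.28  1.48  0.18  1.06 -0.26]
tool x [ 0.004  0.003 -1.   ] y [ 0.711 -0.703  0.001] yawy -44.7
shift units now [-3.2  -0.03 -0.02]
yaw -45 turn units [ 0.007 -0.006 -0.002] rows 0.05869802474121572 shift after turn [-3.2  -0.03 -0.01]
yaw 135 turn units [-3.993e+00  3.000e-03 -1.000e-02] rows 25.097496006531262 shift after turn [-3.2   0.03  0.01]
```

View pics/s3.png

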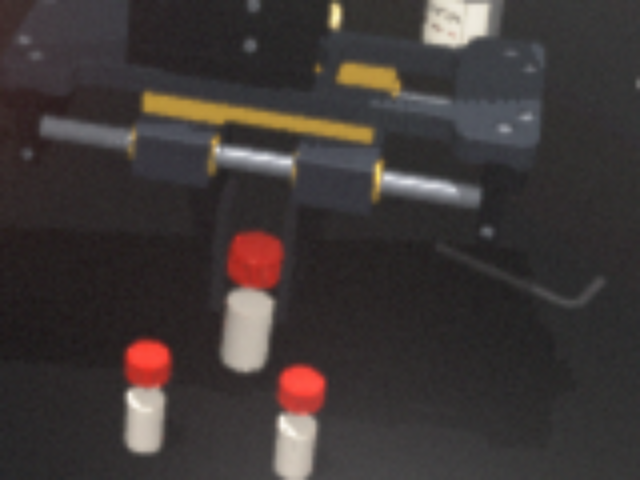

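Request:
arm_command(targets=[0,0,0,-0.6,0,0,0,-0.14,0,0,-0.6,0,0,0,-0.14,0,0,-0.6,0,0,0,-0.14,0,0,-0.6,0,0,0,-0.14,0,0,-0.6,0,0,0,-0.14,0,0,-0.6,0,0,0,-0.14,0,0,-0.6,0,0,0,-0.14,0,0,0,0,0,0,0,0,0,0,0,0,0])

```text
time: 4.87
ee_pos: [0.5175, -0.4406, 0.1692]
eef_rot: [0.495, 0.505, -0.492, 0.508]
ft_force: [-1.3, -0.8, -0.3]
width: 0.0204
```

```bash
python3 -c "
from h import *
plan([.511,.002,.15],0)
import cv2
cv2.imwrite('pics/s4.png',camera('side')[:,:,::-1])"
```

```text
t 4.87 pos [ 0.5175 -0.4406  0.1692] F [-1.3 -0.8 -0.3] w 0.0204 j [ 0.96  0.53 -0.45  1.38  0.23  1.28  0.52]
tool x [ 0.006 -0.001 -1.   ] y [1.    0.026 0.006] yawy 1.5
shift units now [  0.76   0.19 -17.71]
yaw 0 turn units [ 0.033  0.001 -0.007] rows 0.2122875014861284 shift after turn [  0.77  -0.26 -17.71]
yaw 180 turn units [-3.967e+00  1.200e-02  1.000e-03] rows 24.932628713693642 shift after turn [ 0.77  0.26 17.71]
```

View pics/s4.png

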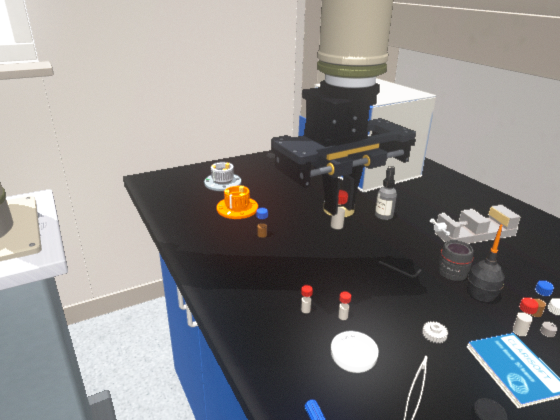

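```bash
python3 -c "
from h import *
print(onz('side',345,162,0.05),onz('side',300,135,0.08),onz('side',315,170,0.0),onz('side',387,210,0),onz('side',339,208,0))"
```

```text
[ 0.78034304 -0.1109355   0.05      ] [0.73842889 0.03057272 0.08      ] [ 7.54816029e-01 -2.32881454e-02 -5.55111512e-17] [ 0.77700507 -0.27483778  0.        ] [ 0.68956029 -0.22063129  0.        ]
```

Request:
arm_command(targets=[0.03,0,-0.007,0,0,-1,0,0,0,0,0,0,-1,0,0,0,0,0,0,-1,0,0,0,0,0,0,-1,0,0,0,0,0,0,-1,0,0,0,0,0,0,-1,0,0,0,0,0,0,-1,0,0,0,0,0,0,-1,0])

```text
time: 5.58
ee_pos: [0.5183, -0.2397, 0.1694]
eef_rot: [-0.512, -0.486, 0.515, -0.487]
ft_force: [0.3, 0.2, 0.3]
width: 0.0208
```

```bash
python3 -c "
from h import *
plan([.511,.002,.15],0)"
```

```text
t 5.58 pos [ 0.5183 -0.2397  0.1694] F [0.3 0.2 0.3] w 0.0208 j [ 0.8   0.32 -0.54  1.68  0.18  1.19  0.17]
tool x [-0.001 -0.003 -1.   ] y [ 0.998 -0.055 -0.001] yawy -3.2
shift units now [ 0.74 -0.82 -9.64]
yaw 0 turn units [-0.07   0.004  0.002] rows 0.4427327571051704 shift after turn [ 0.78 -0.29 -9.67]
yaw 180 turn units [ 3.93e+00  2.00e-03 -6.00e-03] rows 24.697816780885997 shift after turn [0.78 0.29 9.67]
```

Request:
arm_command(targets=[-0.07,0,0,0,0,-1,0,0,0,0,0,-0.1,-1,0,0,0,0,0,-0.1,-1,0,0,0,0,0,-0.1,-1,0,0,0,0,0,0,-1,0,0,0,0,0,0,-1,0,0,0,0,0,0,-0.5,0,0,0,0,0,0,0,0,0,0,0,0,0,0,0])

```text
time: 6.33
ee_pos: [0.5103, -0.0592, 0.1701]
eef_rot: [0.498, 0.501, -0.5, 0.502]
ft_force: [-0.9, -1.1, -0.2]
width: 0.0207
```

```bash
python3 -c "
from h import *
plan([.511,.002,.15],0)
import cv2
cv2.imwrite('pics/w5.png',camera('wrist')[:,:,::-1])"
```

```text
t 6.33 pos [ 0.5103 -0.0592  0.1701] F [-0.9 -1.1 -0.2] w 0.0207 j [ 0.63  0.21 -0.67  1.82  0.14  1.17 -0.08]
tool x [-0.002 -0.003 -1.   ] y [ 1.     0.005 -0.002] yawy 0.3
shift units now [ 0.8   0.04 -2.45]
yaw 0 turn units [0.007 0.004 0.002] rows 0.050757348668185945 shift after turn [ 0.8   0.03 -2.45]
yaw 180 turn units [-3.993e+00 -3.000e-03  6.000e-03] rows 25.096330768607572 shift after turn [ 0.8  -0.03  2.45]
```

View pics/w5.png

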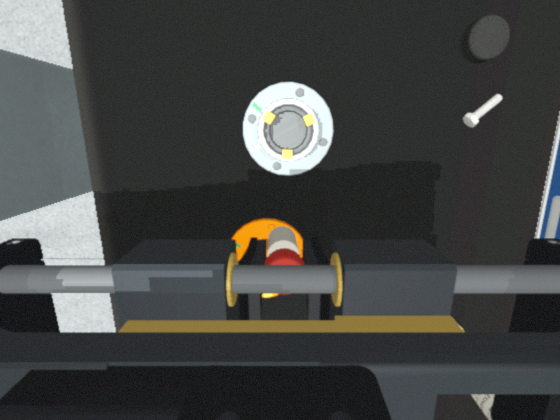

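```bash
python3 -c "
import cv2
a=cv2.imread('pics/w5.png')
cv2.imwrite('pics/c6.png',cv2.resize(a[75:185,230:350],None,fx=5,fy=5,interpolation=2));cv2.imwrite('pics/c7.png',cv2.resize(a[210:300,230:340],None,fx=5,fy=5,interpolation=2))"
```

```text
(no output)
```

View pics/c6.png

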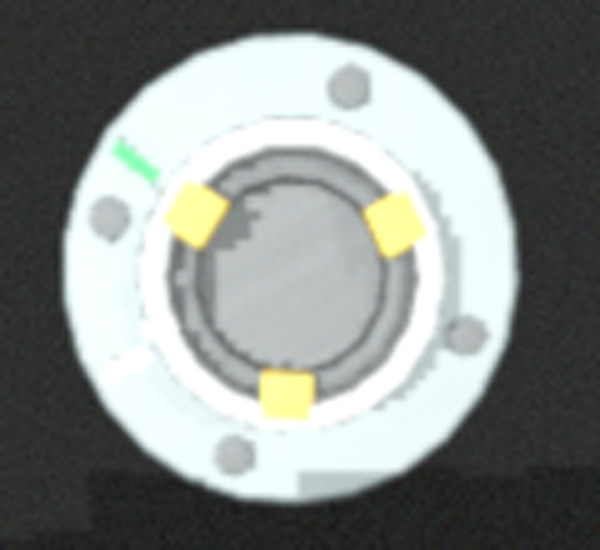

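View pics/c7.png

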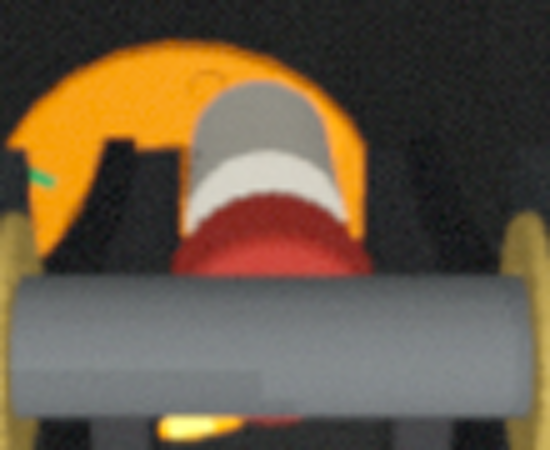

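```bash
python3 -c "
from h import *
s=read_state()
print(wonz(s,288.3,128.5,.008),wonz(s,288,129.3,.044))
print('vial bottom',wonz(s,282,240,.12),'cap bottom',wonz(s,284.4,260,.16))
plan([.511,.002,.15],0)"
```

```text
[0.51538796 0.01168416 0.008     ] [0.51462512 0.01106956 0.044     ]
vial bottom [ 0.51021661 -0.06007051  0.12      ] cap bottom [ 0.51172563 -0.05625316  0.16      ]
t 6.38 pos [ 0.5103 -0.0594  0.1701] F [-0.3 -0.2 -0.3] w 0.0205 j [ 0.63  0.21 -0.67  1.82  0.14  1.17 -0.08]
tool x [-0.002 -0.003 -1.   ] y [ 1.     0.005 -0.002] yawy 0.3
shift units now [ 0.8   0.04 -2.46]
yaw 0 turn units [0.006 0.003 0.002] rows 0.047746290270233235 shift after turn [ 0.8   0.03 -2.45]
yaw 180 turn units [-3.994e+00 -3.000e-03  5.000e-03] rows 25.099057582817313 shift after turn [ 0.8  -0.03  2.45]
```

Run:
```python
from h import *
import cv2
from scipy.ndimage import map_coordinates
for name,box in (("side",(195,150,260,200)),("scene",(170,172,225,220))):
    im=cv2.imread(f"pics/{name}0.png"); x0,y0,x1,y1=box; f=9
    outs=[]
    for c in ((.511,.003),(.515,.011)):
        o=cv2.resize(im[y0:y1,x0:x1],None,fx=f,fy=f,interpolation=2)
        for z,r in ((.008,.044),(.044,.026)):
            pts=[((proj(name,np.array([c[0]+r*np.cos(a),c[1]+r*np.sin(a),z]))-[x0,y0]+.5)*f-.5) for a in np.linspace(0,6.28,60)]
            cv2.polylines(o,[np.array(pts,np.int32)],False,(0,0,255),1)
        outs.append(o)
    cv2.imwrite(f"pics/o_{name}.png",cv2.resize(np.vstack(outs),None,fx=.66,fy=.66,interpolation=3))
```

```text
(no output)
```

View pics/o_side.png

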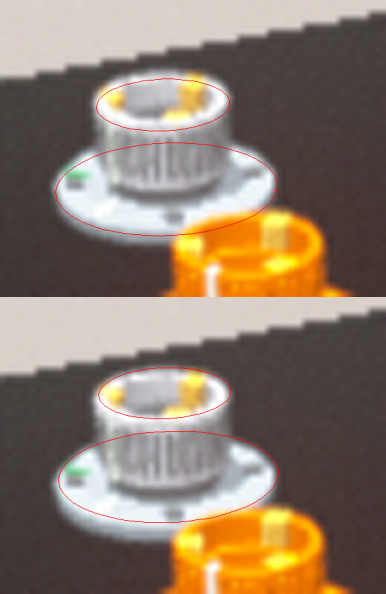

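View pics/o_scene.png

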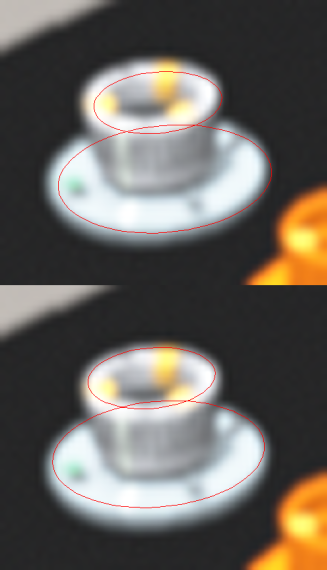

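Request:
arm_command(targets=[0,0,0,0,0.08,-0.9,0,0,0,0,0,0.08,-0.9,0,0,0,0,0,0,-0.9,0,0,0,0,0.5,0,-0.1,0,0,0,0,0.6,0,0,0,0,0,0,0.6,0,0,0,0,0,0,0.3,0,0,0,0,0,0,0,0,0,0,0,0,0,0,0,0,0,0])

```text
$.targets: bad value
```

```bash
python3 -c "
from h import *
plan([.5145,.0115,.11],0)
import cv2
cv2.imwrite('pics/w6.png',camera('wrist')[:,:,::-1])
a=camera('side')[100:200,180:280];b=camera('scene')[130:230,150:250]
cv2.imwrite('pics/sc6.png',np.hstack([cv2.resize(i,None,fx=4,fy=4,interpolation=2) for i in (a,b)])[:,:,::-1])"
```

```text
t 6.38 pos [ 0.5103 -0.0594  0.1701] F [-0.3 -0.2 -0.3] w 0.0205 j [ 0.63  0.21 -0.67  1.82  0.14  1.17 -0.08]
tool x [-0.002 -0.003 -1.   ] y [ 1.     0.005 -0.002] yawy 0.3
shift units now [ 2.4   0.18 -2.84]
yaw 0 turn units [0.006 0.003 0.002] rows 0.047746290270233235 shift after turn [ 2.4   0.17 -2.83]
yaw 180 turn units [-3.994e+00 -3.000e-03  5.000e-03] rows 25.099057582817313 shift after turn [ 2.4  -0.17  2.83]
```

View pics/w6.png

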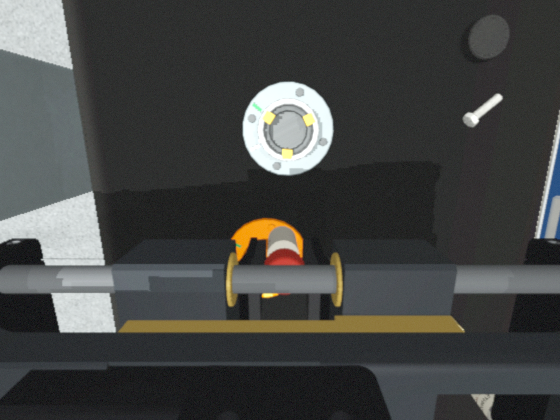

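View pics/sc6.png

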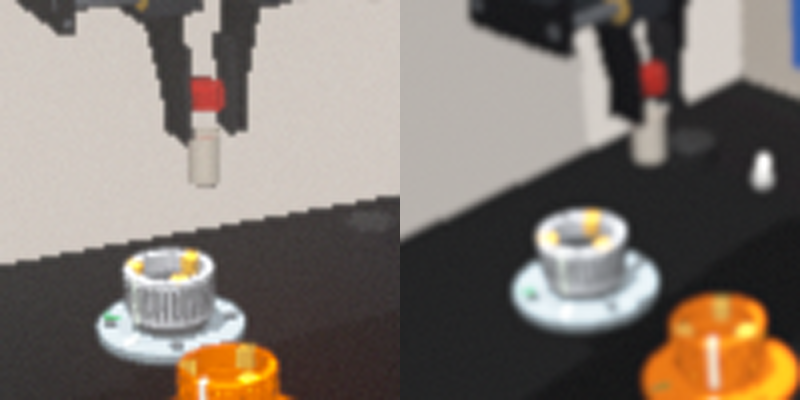

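Request:
arm_command(targets=[0,0,0,0,0.08,-0.9,0,0,0,0,0,0.08,-0.9,0,0,0,0,0,0,-0.9,0,0,0,0,0.5,0,-0.1,0,0,0,0,0.6,0,0,0,0,0,0,0.6,0,0,0,0,0,0,0.3,0,0,0,0,0,0,0,0,0,0])

```text
time: 7.2
ee_pos: [0.5159, 0.0012, 0.1167]
eef_rot: [-0.502, -0.496, 0.505, -0.497]
ft_force: [-0.6, 0.2, -0.6]
width: 0.0207
```

```bash
python3 -c "
from h import *
plan([.5145,.0115,.11],0)
import cv2
a=camera('side')[100:200,180:280];b=camera('scene')[130:230,150:250]
cv2.imwrite('pics/sc7.png',np.hstack([cv2.resize(i,None,fx=4,fy=4,interpolation=2) for i in (a,b)])[:,:,::-1])"
```

```text
t 7.2 pos [0.5159 0.0012 0.1167] F [-0.6  0.2 -0.6] w 0.0207 j [ 0.52  0.28 -0.69  1.87  0.21  1.07 -0.27]
tool x [-0.001 -0.004 -1.   ] y [ 1.    -0.014 -0.001] yawy -0.8
shift units now [ 0.27 -0.06 -0.41]
yaw 0 turn units [-0.018  0.005  0.002] rows 0.11855504168303545 shift after turn [ 0.27 -0.05 -0.41]
yaw 180 turn units [ 3.982e+00  3.000e-03 -8.000e-03] rows 25.026633605446634 shift after turn [0.27 0.05 0.41]
```

View pics/sc7.png

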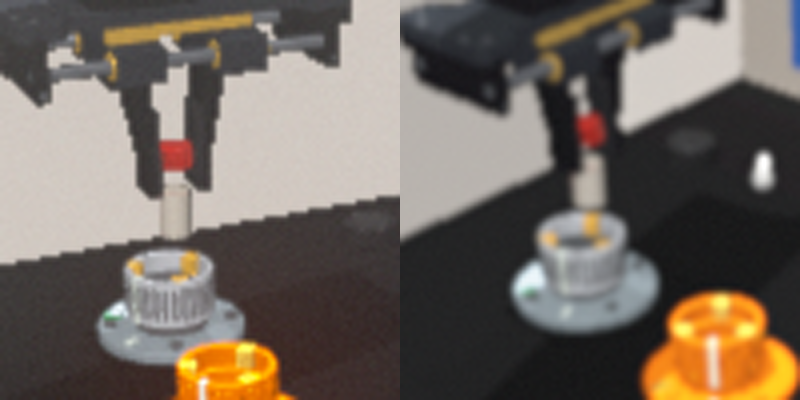

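```bash
python3 -c "
from h import *
from scipy.optimize import fsolve
def s(us,uc,z):
    return fsolve(lambda p:[proj('side',np.array([*p,z]))[0]-us,proj('scene',np.array([*p,z]))[0]-uc],[.51,.005])
print('vial',s(224.1,197.1,.075),'ring',s(222.25,195.75,.044))
for z,v in ((.0665,(222,158.5)),): print(proj('side',np.array([.516,.001,.0665])),proj('scene',np.array([.516,.001,.0665])))
print(proj('side',np.array([.515,.0115,.044])),proj('scene',np.array([.515,.0115,.044])))
"
```

```text
vial [0.51735696 0.00261676] ring [0.51288673 0.00644746]
[223.97207434 158.11234589] [197.45213145 180.09491345]
[222.27720677 165.58330601] [194.95704144 187.04964524]
```

Run:
```python
from h import *
import cv2
from scipy.optimize import least_squares
# subpixel: segment ring+foot with overlays of candidates on fresh imgs from t=0
def ov(c,f=9):
    r=[]
    for name,(x0,y0,x1,y1) in (("side",(198,155,252,195)),("scene",(172,175,226,220))):
        im=cv2.imread(f"pics/{name}0.png")
        o=cv2.resize(im[y0:y1,x0:x1],None,fx=f,fy=f,interpolation=1)
        for z,rad in ((0,.044),(.008,.044),(.044,.026)):
            pts=[((proj(name,np.array([c[0]+rad*np.cos(a),c[1]+rad*np.sin(a),z]))-[x0,y0]+.5)*f) for a in np.linspace(0,6.28,60)]
            cv2.polylines(o,[np.array(pts,np.int32)],False,(0,0,255),1)
        r.append(cv2.resize(o,(400,330)))
    return np.hstack(r)
cv2.imwrite("pics/ov2.png",cv2.resize(np.vstack([ov((.513,.0065)),ov((.513,.011))]),(800,600)))
```

```text
(no output)
```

View pics/ov2.png

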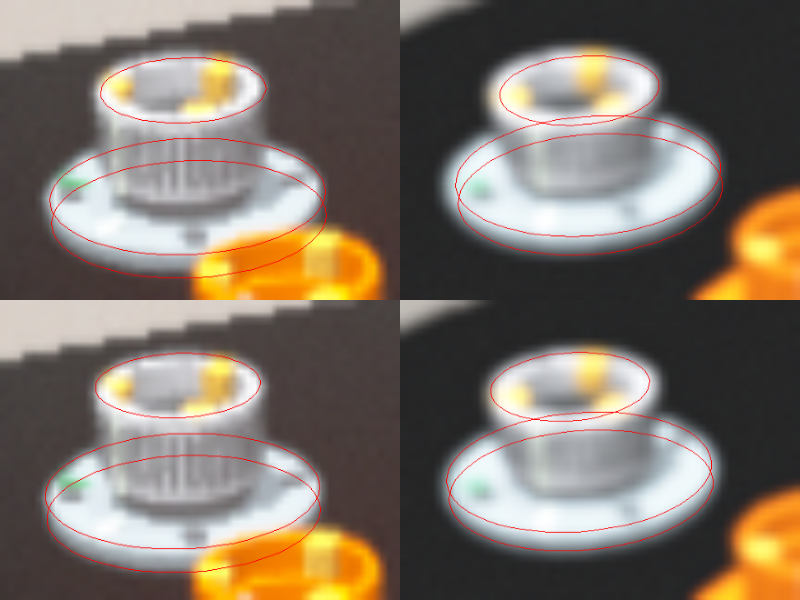

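Request:
arm_command(targets=[-0.018,0.005,0,0.2,-0.1,-0.3,0,0,0,0,0.2,0,-0.05,0,0,0,0,0.2,0,0,0,0,0,0,0,0,0,0,0,0,0,0,0,0,0])

```text
time: 7.72
ee_pos: [0.5154, 0.0102, 0.104]
eef_rot: [0.501, 0.499, -0.499, 0.501]
ft_force: [-0.4, 0.1, -0.4]
width: 0.0206
```

```bash
python3 -c "
from h import *
plan([.5135,.0098,.10],0)
import cv2
a=camera('side')[110:200,190:270];b=camera('scene')[135:225,155:235]
cv2.imwrite('pics/sc8.png',np.hstack([cv2.resize(i,None,fx=5,fy=5,interpolation=2) for i in (a,b)])[:,:,::-1])"
```

```text
t 7.72 pos [0.5154 0.0102 0.104 ] F [-0.4  0.1 -0.4] w 0.0206 j [ 0.51  0.3  -0.7   1.88  0.22  1.03 -0.28]
tool x [ 0.004 -0.001 -1.   ] y [ 1.    -0.     0.004] yawy -0.0
shift units now [ 0.16 -0.08  0.01]
yaw 0 turn units [-0.     0.001 -0.005] rows 0.03166550619890106 shift after turn [ 0.16 -0.08  0.01]
yaw 180 turn units [ 4.e+00 -8.e-03 -1.e-03] rows 25.13933888105577 shift after turn [ 0.16  0.08 -0.01]
```

View pics/sc8.png

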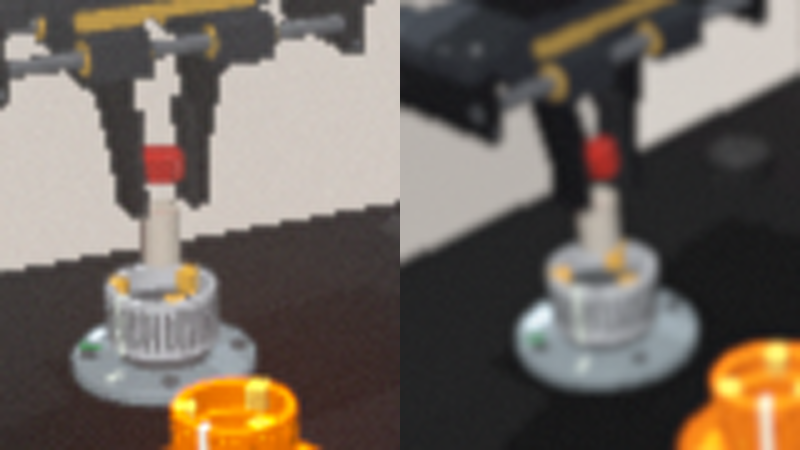

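```bash
python3 -c "
from h import *
import cv2
s=read_state()
w=camera('wrist');a=camera('side')[150:190,200:250];b=camera('scene')[165:205,180:230]
cv2.imwrite('pics/w9.png',w[:,:,::-1])
cv2.imwrite('pics/sc9.png',np.vstack([cv2.resize(i,None,fx=7,fy=7,interpolation=2) for i in (a,b)])[:,:,::-1])
print(proj('side',np.array([.515,.010,.054])),proj('scene',np.array([.515,.010,.054])))"
```

```text
[222.33400528 161.86264957] [195.02298754 183.66000996]
```

View pics/sc9.png

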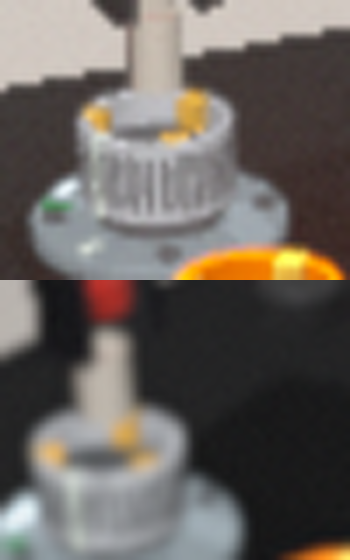

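View pics/w9.png

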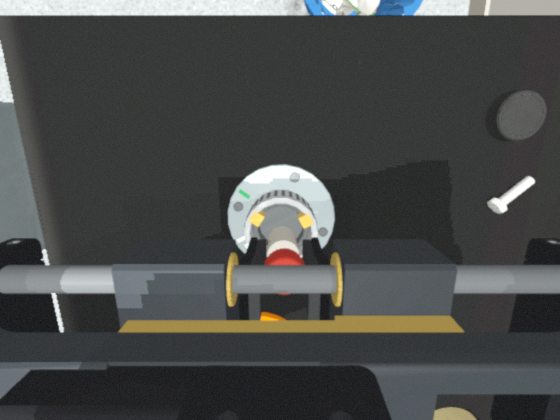

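```bash
python3 -c "
from h import *
import cv2
a=cv2.imread('pics/w9.png')[155:300,215:350]
f=5;o=cv2.resize(a,None,fx=f,fy=f,interpolation=2)
s=read_state();c=calibration('wrist');K=np.array(c['camera_matrix']);T=np.linalg.inv(np.array(c['tool_from_camera']));R=Ro.from_quat(s['eef_rot']).as_matrix()
def wp(X): 
    p=K@(T[:3,:3]@(R.T@(np.array(X)-s['ee_pos']))+T[:3,3]);return p[:2]/p[2]
np.set_printoptions(precision=4)
for c0,col in (((.5135,.0115),(0,0,255)),((.5135,.006),(0,255,0))):
  for z,r in ((.008,.044),(.044,.026),(.054,.011)):
    q=(s['ee_pos'][:2]+[0,0]) if r==.011 else c0
    P=[((wp([q[0]+r*np.cos(t),q[1]+r*np.sin(t),z])-[215,155]+.5)*f) for t in np.linspace(0,6.28,60)]
    cv2.polylines(o,[np.array(P,np.int32)],False,col if r!=.011 else (255,0,0),1)
cv2.imwrite('pics/w9c.png',cv2.resize(o,None,fx=.82,fy=.82))"
```

```text
(no output)
```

View pics/w9c.png

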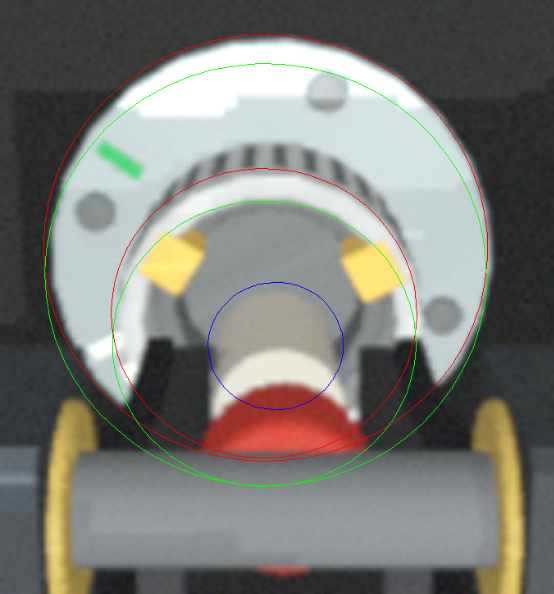

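Request:
arm_command(targets=[0,0,-0.005,0.3,-0.04,0,0,0,0,0,0.4,0,0,0,0,0,0,0.3,0,0,0,0,0,0,0,0,0,0,0,0,0,0,0,0,0])

```text
time: 8.38
ee_pos: [0.5143, 0.0097, 0.0762]
eef_rot: [-0.5, -0.5, 0.5, -0.5]
ft_force: [-0.2, -0.3, -0.2]
width: 0.0209
```

```bash
python3 -c "
from h import *
plan([.5145,.0105,.07],0)
import cv2
w=camera('wrist')[155:300,215:350];a=camera('side')[130:190,190:260];b=camera('scene')[145:205,165:235]
cv2.imwrite('pics/sc10.png',np.hstack([cv2.resize(w,(400,430)),np.vstack([cv2.resize(i,None,fx=5,fy=5,interpolation=2) for i in (a,b)])[:430] if 0 else cv2.resize(np.vstack([a,b]),(250,430))])[:,:,::-1])"
```

```text
t 8.38 pos [0.5143 0.0097 0.0762] F [-0.2 -0.3 -0.2] w 0.0209 j [ 0.49  0.34 -0.68  1.9   0.25  0.99 -0.31]
tool x [-0.    -0.001 -1.   ] y [ 1.    -0.001 -0.   ] yawy -0.0
shift units now [ 0.25  0.01 -0.03]
yaw 0 turn units [-0.001  0.001  0.001] rows 0.008566065948717201 shift after turn [ 0.25  0.01 -0.03]
yaw 180 turn units [ 3.999e+00  1.000e-03 -1.000e-03] rows 25.134444700821287 shift after turn [ 0.25 -0.01  0.03]
```

View pics/sc10.png

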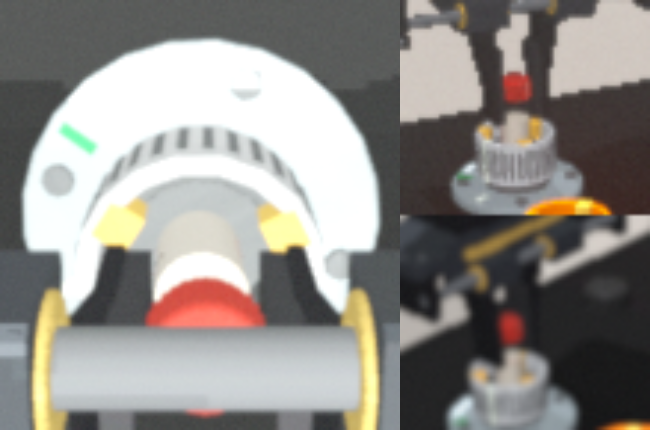

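Request:
arm_command(targets=[0,0,0,0.15,0,-0.02,0,0,0,0,0.1,0,0,0,0,0,0,0,0,0,0,0,0,0,0,0,0,0])

```text
time: 8.87
ee_pos: [0.5153, 0.0103, 0.0709]
eef_rot: [0.5, 0.499, -0.5, 0.501]
ft_force: [0.6, 0.6, -0.4]
width: 0.0208
```

Request:
arm_command(targets=[0,0,0,0.1,0,0,0,0,0,0,0,0,0,0,0,0,0,0,0,0,0])

```text
time: 9.12
ee_pos: [0.5158, 0.0104, 0.0694]
eef_rot: [0.501, 0.499, -0.5, 0.501]
ft_force: [0.3, -0.1, -0.4]
width: 0.0204
```

Request:
arm_command(targets=[0,0,0,0.09,-0.03,0,0,0,0,0,0,0,0,0,0,0,0,0,0,0,0])

```text
time: 9.37
ee_pos: [0.5162, 0.0104, 0.0687]
eef_rot: [0.501, 0.498, -0.499, 0.502]
ft_force: [0.5, 0.6, 0.2]
width: 0.0202
```

```bash
python3 -c "
from h import *
plan([.5145,.0105,.07],0)
import cv2
w=camera('wrist')[155:300,215:350];a=camera('side')[130:190,190:260];b=camera('scene')[145:205,165:235]
cv2.imwrite('pics/sc11.png',np.hstack([cv2.resize(w,(400,430)),cv2.resize(np.vstack([a,b]),(250,430))])[:,:,::-1])"
```

```text
t 9.37 pos [0.5162 0.0104 0.0687] F [0.5 0.6 0.2] w 0.0202 j [ 0.48  0.35 -0.68  1.91  0.27  0.97 -0.32]
tool x [ 0.006 -0.003 -1.   ] y [ 1.    -0.001  0.006] yawy -0.1
shift units now [-0.05 -0.07 -0.  ]
yaw 0 turn units [-0.001  0.003 -0.007] rows 0.05057685684164617 shift after turn [-0.05 -0.07 -0.  ]
yaw 180 turn units [ 3.999 -0.011 -0.005] rows 25.13168298707438 shift after turn [-0.05  0.07  0.  ]
```

View pics/sc11.png

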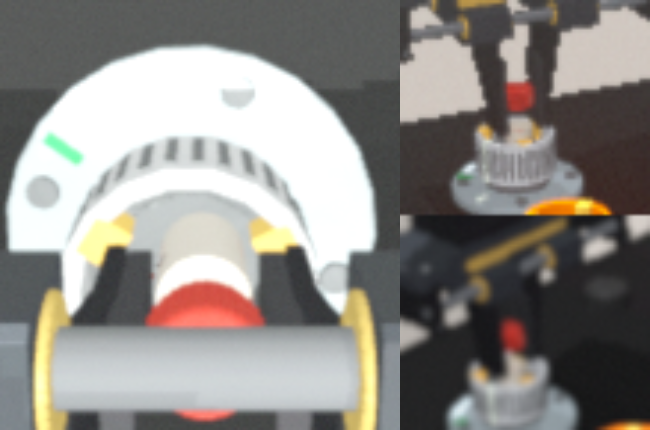

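Request:
arm_command(targets=[0,0,-0.007,0,-0.1,0,0,0,0,0,0.07,0,0,0,0,0,0,0.03,0,0,0,0,0,0,0,0,0,0,0,0,0,0,0,0,0])

```text
time: 9.93
ee_pos: [0.514, 0.0105, 0.0681]
eef_rot: [-0.499, -0.499, 0.501, -0.501]
ft_force: [0.2, -0.4, -0.3]
width: 0.0205
```

```bash
python3 -c "
from h import *
plan([.5145,.0105,.07],0)
import cv2
w=camera('wrist')[155:300,215:350]
cv2.imwrite('pics/sc12.png',cv2.resize(w,(400,430))[:,:,::-1])"
```

```text
t 9.93 pos [0.514  0.0105 0.0681] F [ 0.2 -0.4 -0.3] w 0.0205 j [ 0.48  0.35 -0.68  1.91  0.27  0.97 -0.32]
tool x [ 0.    -0.003 -1.   ] y [ 1.    -0.001  0.   ] yawy -0.1
shift units now [-0.07  0.02  0.  ]
yaw 0 turn units [-0.002  0.004 -0.   ] rows 0.02861543223066239 shift after turn [-0.07  0.02  0.  ]
yaw 180 turn units [ 3.998 -0.    -0.007] rows 25.13017808216999 shift after turn [-0.07 -0.02 -0.  ]
```

View pics/sc12.png

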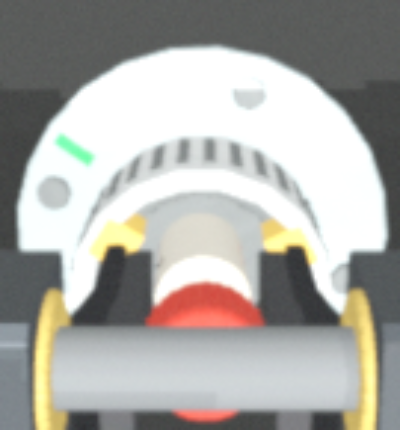

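Request:
arm_command(targets=[0,0,0,0.1,0,0,0,0,0,0,0,0,0,0,0,0,0,0,0,0,0])

```text
time: 10.23
ee_pos: [0.5143, 0.0106, 0.0669]
eef_rot: [-0.499, -0.499, 0.501, -0.501]
ft_force: [-0.4, 0.2, -0.5]
width: 0.0206
```

Request:
arm_command(targets=[0,0,0,0,0,0,0.4,0,0,0,0,0,0,0.4,0,0,0,0,0,0,0.4,0,0,0,0,0,0,0.4])

```text
time: 10.57
ee_pos: [0.5146, 0.0106, 0.0668]
eef_rot: [-0.5, -0.498, 0.501, -0.501]
ft_force: [0.2, -0.1, 1.6]
width: 0.0334
```

```bash
python3 -c "
from h import *
plan([.5145,.0105,.07],0)
import cv2
w=camera('wrist')[155:300,215:350];a=camera('side')[130:190,190:260];b=camera('scene')[145:205,165:235]
cv2.imwrite('pics/sc13.png',np.hstack([cv2.resize(w,(400,430)),cv2.resize(np.vstack([a,b]),(250,430))])[:,:,::-1])"
```

```text
t 10.57 pos [0.5146 0.0106 0.0668] F [ 0.2 -0.1  1.6] w 0.0334 j [ 0.48  0.35 -0.68  1.91  0.27  0.97 -0.32]
tool x [ 0.001 -0.004 -1.   ] y [ 1.    -0.001  0.001] yawy -0.1
shift units now [-0.13 -0.    0.  ]
yaw 0 turn units [-0.002  0.005 -0.001] rows 0.03267252412132547 shift after turn [-0.13 -0.    0.  ]
yaw 180 turn units [ 3.998e+00 -2.000e-03 -7.000e-03] rows 25.128609550032177 shift after turn [-0.13  0.   -0.  ]
```

View pics/sc13.png

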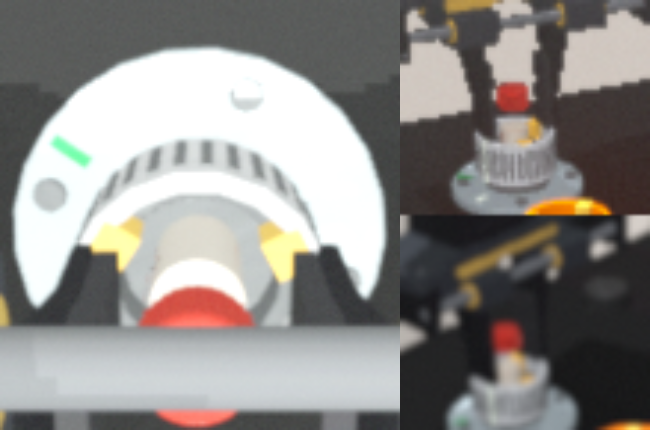

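Request:
arm_command(targets=[0,0,0,-0.4,0,0,0.4,0,0,0,-0.4,0,0,1,0,0,0,-0.2,0,0,1,0,0,0,0,0,0,1,0,0,0,0,0,0,1,0,0,0,0,0,0,1,0,0,0,0,0,0,1,0,0,0,0,0,0,1])

```text
time: 11.38
ee_pos: [0.5138, 0.0105, 0.0943]
eef_rot: [-0.499, -0.499, 0.501, -0.501]
ft_force: [-0.3, -0.3, -1.0]
width: 0.0734
```

```bash
python3 -c "
from h import *
plan([.514,.0105,.037],0)
import cv2
w=camera('wrist')[155:300,195:370];a=camera('side')[110:190,180:270];b=camera('scene')[125:205,155:245]
cv2.imwrite('pics/sc14.png',np.hstack([cv2.resize(w,(500,414)),cv2.resize(np.vstack([a,b]),(233,414))])[:,:,::-1])"
```

```text
t 11.38 pos [0.5138 0.0105 0.0943] F [-0.3 -0.3 -1. ] w 0.0734 j [ 0.5   0.31 -0.69  1.89  0.24  1.02 -0.29]
tool x [-0.    -0.004 -1.   ] y [ 1.    -0.001 -0.   ] yawy -0.1
shift units now [ 2.29  0.01 -0.01]
yaw 0 turn units [-0.002  0.005  0.   ] rows 0.03431581784967809 shift after turn [2.29 0.01 0.  ]
yaw 180 turn units [ 3.998  0.    -0.008] rows 25.12856093420169 shift after turn [ 2.29 -0.01 -0.  ]
```

View pics/sc14.png

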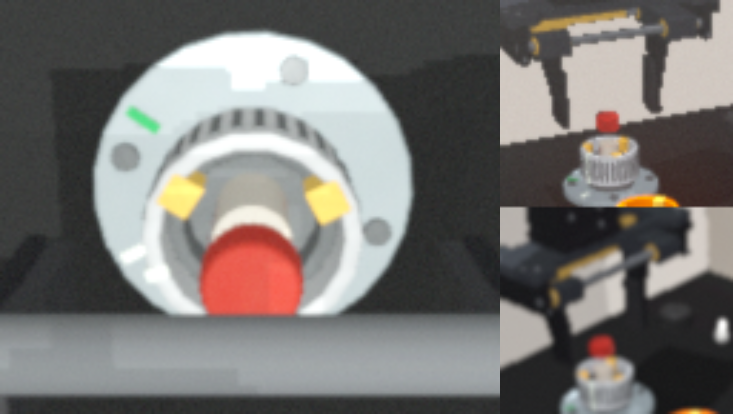

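Request:
arm_command(targets=[0,0,0,0.5,0,0,1,0,0,0,0.6,0,0,1,0,0,0,0.5,0,0,1,0,0,0,0.3,0,0,1,0,0,0,0,0,0,1,0,0,0,0,0,0,1])

```text
time: 12.03
ee_pos: [0.5131, 0.0105, 0.0418]
eef_rot: [-0.499, -0.499, 0.502, -0.5]
ft_force: [-0.4, -0.3, -0.2]
width: 0.0868
```

```bash
python3 -c "
from h import *
plan([.514,.0105,.037],0)
import cv2
w=camera('wrist')[155:300,195:370];a=camera('side')[110:190,180:270];b=camera('scene')[125:205,155:245]
cv2.imwrite('pics/sc15.png',np.hstack([cv2.resize(w,(500,414)),cv2.resize(np.vstack([a,b]),(233,414))])[:,:,::-1])"
```

```text
t 12.03 pos [0.5131 0.0105 0.0418] F [-0.4 -0.3 -0.2] w 0.0868 j [ 0.47  0.39 -0.66  1.93  0.3   0.92 -0.34]
tool x [-0.001 -0.004 -1.   ] y [ 1.    -0.001 -0.001] yawy -0.1
shift units now [ 0.19  0.03 -0.  ]
yaw 0 turn units [-0.001  0.005  0.002] rows 0.032349968195439595 shift after turn [ 0.19  0.03 -0.  ]
yaw 180 turn units [ 3.999e+00  3.000e-03 -7.000e-03] rows 25.13061276210696 shift after turn [ 0.19 -0.03  0.  ]
```

View pics/sc15.png

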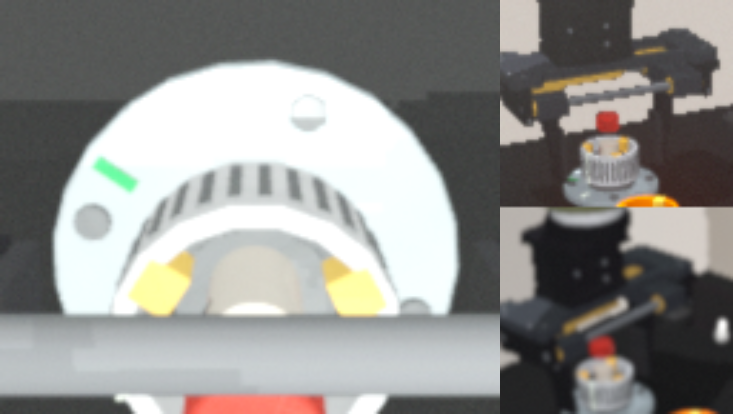

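Request:
arm_command(targets=[0,0,0,0.13,0.02,0,1,0,0,0,0,0,0,0.5,0,0,0,0,0,0,0.4,0,0,0,0,0,0,0.3,0,0,0,0,0,0,0.3,0,0,0,0,0,0,0.3,0,0,0,0,0,0,0.3,0,0,0,0,0,0,0.3,0,0,0,0,0,0,0.3,0,0,0,0,0,0,0.3], newtons=35)

```text
time: 13.02
ee_pos: [0.5133, 0.0102, 0.0408]
eef_rot: [-0.499, -0.499, 0.502, -0.5]
ft_force: [0.3, 0.3, -1.1]
width: 0.0519
```

```bash
python3 -c "
from h import *
plan([.514,.0105,.039],0)"
```

```text
t 13.02 pos [0.5133 0.0102 0.0408] F [ 0.3  0.3 -1.1] w 0.0519 j [ 0.47  0.39 -0.66  1.93  0.3   0.92 -0.35]
tool x [-0.001 -0.005 -1.   ] y [ 1.    -0.002 -0.001] yawy -0.1
shift units now [ 0.07  0.03 -0.01]
yaw 0 turn units [-0.002  0.007  0.002] rows 0.04713926741794243 shift after turn [ 0.07  0.03 -0.01]
yaw 180 turn units [ 3.998e+00  3.000e-03 -1.100e-02] rows 25.124393050490788 shift after turn [ 0.07 -0.03  0.01]
```

Request:
arm_command(targets=[0.12,0,0,0,0,0,0,0.12,0,0,0,0,0,0,0.12,0,0,0,0,0,0,0.12,0,0,0,0,0,0,0.12,0,0,0,0,0,0,0,0,0,0,0,0,0])

```text
time: 13.52
ee_pos: [0.5135, 0.0102, 0.0408]
eef_rot: [-0.606, -0.361, 0.608, -0.364]
ft_force: [0.6, 0.4, -0.8]
width: 0.0521
```

```bash
python3 -c "
from h import *
plan([.5133,.0102,.0408],0)
print(read_state()['torque'])
import cv2
a=camera('side')[110:190,180:270];b=camera('scene')[125:205,155:245]
cv2.imwrite('pics/sc16.png',cv2.resize(np.hstack([a,b]),(720,320),interpolation=2)[:,:,::-1])"
```

```text
t 13.52 pos [0.5135 0.0102 0.0408] F [ 0.6  0.4 -0.8] w 0.0521 j [ 0.39  0.37 -0.57  1.93  0.26  0.91 -0.8 ]
tool x [-0.001 -0.005 -1.   ] y [ 0.881 -0.474  0.001] yawy -28.3
shift units now [ 0.   -0.01  0.  ]
yaw 0 turn units [-0.628  0.007  0.   ] rows 3.94770697334192 shift after turn [ 0.   -0.01 -0.  ]
yaw 180 turn units [ 3.372  0.    -0.009] rows 21.1921988351392 shift after turn [0.   0.01 0.  ]
[ 0.01788322  0.2067698  -0.11264433]
```

View pics/sc16.png

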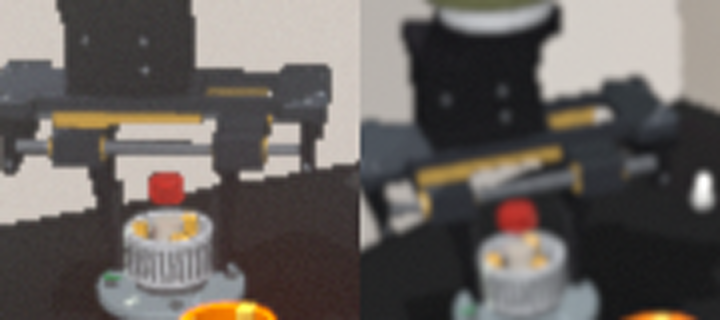

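Request:
arm_command(targets=[0.12,0,0,0,0,0,0,0.12,0,0,0,0,0,0,0.12,0,0,0,0,0,0,0.12,0,0,0,0,0,0,0.12,0,0,0,0,0,0,0.12,0,0,0,0,0,0,0,0,0,0,0,0,0], newtons=50)

```text
time: 14.2
ee_pos: [0.5136, 0.0101, 0.0408]
eef_rot: [-0.682, -0.181, 0.684, -0.184]
ft_force: [0.3, -1.2, 0.8]
width: 0.0517
```

```bash
python3 -c "
from h import *
plan([.5133,.0102,.0408],-70)
print(read_state()['torque'])
import cv2
w=camera('wrist')[125:320,160:390];a=camera('side')[110:190,180:270];b=camera('scene')[125:205,155:245]
cv2.imwrite('pics/sc17.png',np.hstack([cv2.resize(w,(480,407)),cv2.resize(np.vstack([a,b]),(229,407),interpolation=2)])[:,:,::-1])"
```

```text
t 14.2 pos [0.5136 0.0101 0.0408] F [ 0.3 -1.2  0.8] w 0.0517 j [ 0.31  0.35 -0.48  1.94  0.21  0.9  -1.32]
tool x [-0.002 -0.005 -1.   ] y [ 0.498 -0.867  0.004] yawy -60.1
shift units now [-0.   -0.01  0.01]
yaw -70 turn units [ 0.219  0.005 -0.005] rows 1.3792957279512466 shift after turn [-0.   -0.01  0.01]
yaw 110 turn units [-3.781  0.008  0.007] rows 23.761062190450172 shift after turn [-0.    0.01 -0.01]
[0.17536834 0.32805019 0.55709079]
```

View pics/sc17.png

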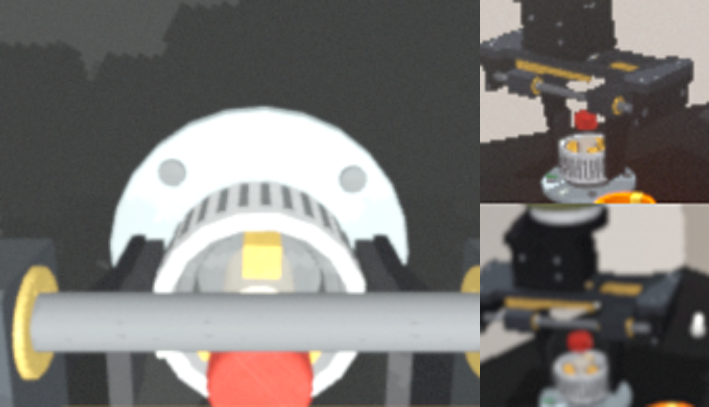

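Request:
arm_command(targets=[0.1,0,0,0,0,0,0,0.1,0,0,0,0,0,0,0.08,0,0,0,0,0,0,0,0,0,0,0,0,0])

```text
time: 14.68
ee_pos: [0.5142, 0.0102, 0.0409]
eef_rot: [-0.698, -0.11, 0.698, -0.115]
ft_force: [-0.8, -2.0, -0.2]
width: 0.0513
```

```bash
python3 -c "
from h import *
plan([.5133,.0102,.0408],-75)
print(read_state()['torque'])"
```

```text
t 14.68 pos [0.5142 0.0102 0.0409] F [-0.8 -2.  -0.2] w 0.0513 j [ 0.28  0.35 -0.44  1.94  0.2   0.9  -1.52]
tool x [-0.    -0.006 -1.   ] y [ 0.314 -0.949  0.006] yawy -71.7
shift units now [ 0.   -0.01  0.03]
yaw -75 turn units [ 0.074  0.002 -0.008] rows 0.4659439429037397 shift after turn [ 0.   -0.01  0.04]
yaw 105 turn units [-3.926  0.012  0.004] rows 24.67634347568984 shift after turn [ 0.    0.01 -0.04]
[-0.15470827  0.21721439  1.16875104]
```

Request:
arm_command(targets=[0.04,0,0,0,0,0,0,0,0,0,0,0,0,0,0,0,0,0,0,0,1,0,0,0,0,0,0,1,0,0,0,0,0,0,1,0,0,0,0,0,0,1,0,0,0,0,0,0,1,0,0,0,0,0,0,1])

```text
time: 15.35
ee_pos: [0.5146, 0.0102, 0.0409]
eef_rot: [-0.699, -0.106, 0.699, -0.11]
ft_force: [0.3, -0.2, 0.2]
width: 0.0821
```

Request:
arm_command(targets=[0,0,0,-0.5,0,0,1,0,0,0,-1,0,0,1,0,0,0,-1,0,0,1,0,0,0,-1,0,0,1,0,0,0,-0.6,0,0,1,0,0,0,0,0,-1,1,0,0,0,0,0,-1,1,0,0,0,0,0,0,1])

```text
time: 16.02
ee_pos: [0.5629, 0.0263, 0.1557]
eef_rot: [0.7, 0.106, -0.698, 0.11]
ft_force: [-1.2, 0.7, -0.9]
width: 0.0868
```

```bash
python3 -c "
from h import *
plan([.5133,.0102,.0408],-75)
import cv2
w=camera('wrist');a=camera('side')[140:195,190:255];b=camera('scene')[150:215,160:237]
cv2.imwrite('pics/w18.png',w[:,:,::-1])
cv2.imwrite('pics/sc18.png',np.vstack([cv2.resize(i,(390,330),interpolation=2) for i in (a,b)])[:600,:,::-1])"
```

```text
t 16.02 pos [0.5629 0.0263 0.1557] F [-1.2  0.7 -0.9] w 0.0868 j [ 0.26  0.3  -0.47  1.72  0.15  1.15 -1.51]
tool x [ 0.003 -0.005 -1.   ] y [ 0.302 -0.953  0.006] yawy -72.4
shift units now [ 4.59 -0.01  2.09]
yaw -75 turn units [ 0.058 -0.002 -0.008] rows 0.36604664733686976 shift after turn [4.59 0.11 2.08]
yaw 105 turn units [-3.942e+00  1.200e-02 -3.000e-03] rows 24.776930315828228 shift after turn [ 4.59 -0.11 -2.08]
```

View pics/w18.png

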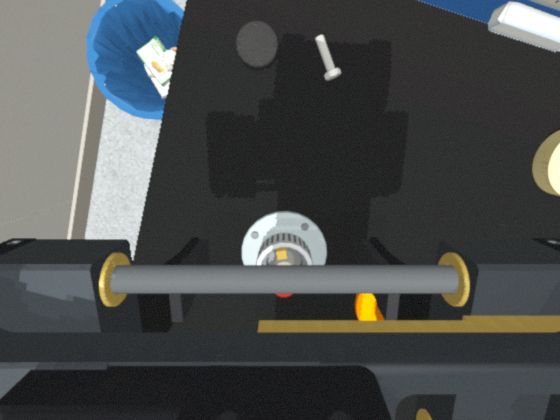

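View pics/sc18.png

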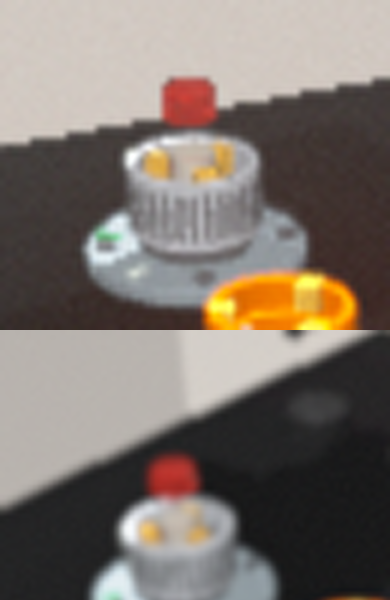

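Request:
arm_command(targets=[0,0,0,0,0,1,1,0,0,0,0,0,1,1,0,0,0,0,0,1,1,0,0,0,0,0,1,1,0,0,0,0,0,0.5,1,0,0,0,0,0,0,1,0,0,0,0,0,0,1])

```text
time: 16.75
ee_pos: [0.4406, -0.0122, 0.1525]
eef_rot: [-0.696, -0.105, 0.702, -0.109]
ft_force: [0.2, -0.2, 0.7]
width: 0.0872
```

```bash
python3 -c "
from h import *
plan([.5133,.0102,.0408],-75)
import cv2
w=camera('wrist');cv2.imwrite('pics/w19.png',cv2.resize(w[90:270,170:400],None,fx=3.3,fy=3.3,interpolation=2)[:,:,::-1])"
```

```text
t 16.75 pos [ 0.4406 -0.0122  0.1525] F [ 0.2 -0.2  0.7] w 0.0872 j [ 0.38  0.04 -0.46  2.01  0.03  1.1  -1.36]
tool x [-0.007 -0.008 -1.   ] y [ 0.299 -0.954  0.005] yawy -72.6
shift units now [ 4.44 -0.01 -3.08]
yaw -75 turn units [ 0.054  0.012 -0.007] rows 0.3495408910341935 shift after turn [ 4.47 -0.11 -3.04]
yaw 105 turn units [-3.946  0.011  0.018] rows 24.80082271167578 shift after turn [4.47 0.11 3.04]
```

View pics/w19.png

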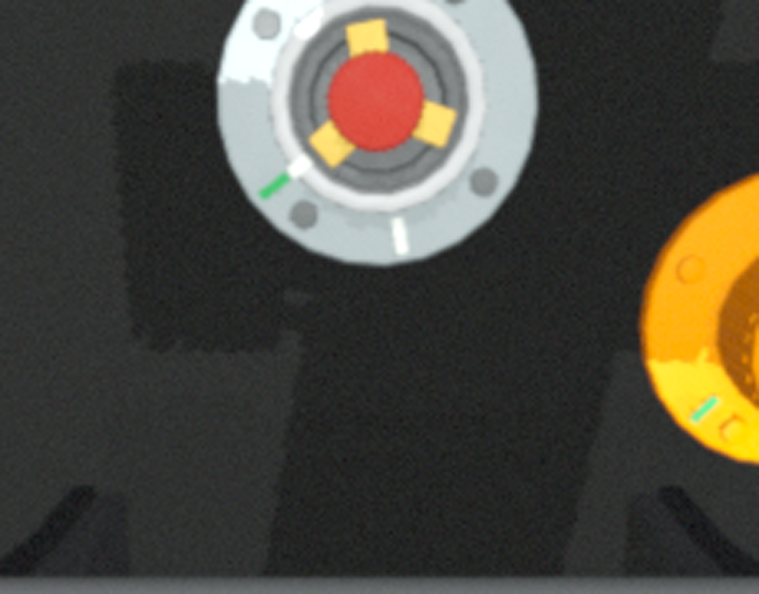

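The white sleeve line sits at the green mark, at about crop (300,167), and all three jaws touch the vial, which is centred. The gripper is clear.

```bash
python3 -c "
from h import *
import cv2
cv2.imwrite('pics/end.png',camera('side')[:,:,::-1])
print(read_state()['time']);print(close_job())"
```

```text
16.85
the job is handed in; nothing more can be done
None
```

View pics/end.png

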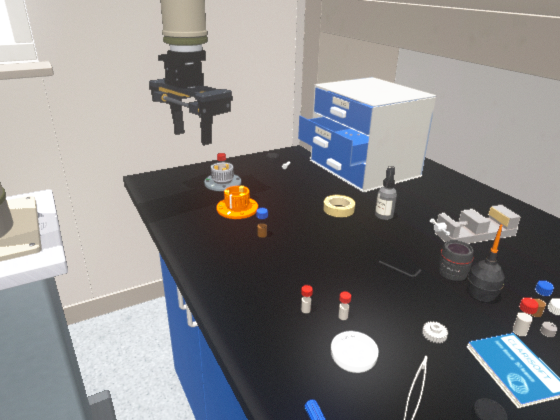

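The red-capped vial is standing in the steel chuck with the jaws closed on it, and I handed the job in at 16.85 s of the 51 s allowed. I set it on the seat with the jaws open, turned the sleeve about 72° clockwise until the turning moment rose to about 1.2 N m, then let go and backed clear.

- **Last checks:** the final wrist picture shows the sleeve's white line at the green mark (about 1.1 rad), with all three jaws on the centred vial. In the last side picture the blue-capped vial is standing at the same pixel, (262,222), as at the start, and the gripper touches nothing. The jaws' force on the vial could not be read directly.
- **Disagreements on the way:** the first side and scene estimates put the chuck axis up to 13 mm in y from the wrist camera's. I settled that with overlays and close looks before lowering. The vial also seemed to sit about 4 mm higher in the grip than I had worked out, so I lowered it in small steps and released it just above or on the seat, with no contact force seen before opening.

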